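# Shut down the dental wax pot

## Task

Shut down the wax pot for the day without gripping or picking up anything: push its raised lid over from behind with the fingertips until it lies fully shut, without slamming it, and press the lower half of the rocker switch on its sloping front right in, to off (either first). Do not pinch the lid or press on its inside, do not shove, tip or lift the pot, and leave the things standing round it alone.

Things in the scene. Friction and masses are not known exactly. Their poses are not given: they have to be found in the camera images.
- pot: Wax pot: metal heater, 155 mm deep (x) by 150 wide (y), loose on feet, 0.9 kg. Origin on the bench under its middle; +x to its back (hinge), -x to its front. Flat top with three 40 mm wells, 60 mm high, from x = -25 to +76. In front of that the panel slopes down at 32 degrees to a 24 mm high edge at x = -80; on it a dial (y = +40, 15 mm proud) and the rocker (y = -45). Front roughly to the robot
- lid (a joint): Lid angle, rad: 0 = fully shut (level on the top), 1.57 = upright, 2.05 = leaning back on its stop. Starts raised, 1.45 to 2.0. The hinge is stiff: the lid stays at whatever angle it is left, does not fall, and needs about 1 to 2 N at its free edge to move, all the way until shut
- lid_hinge (a point): Middle of the lid's hinge line, which runs along the pot's y at pot x = +79 mm, height 63 mm
- lid_edge (a point): Middle of the lid's free edge, on its outer face. The lid is a flat metal cover 154 mm wide (along the hinge), reaching 111 mm from the hinge line, about 7 mm thick. Shut, its outer face is the top, 67 mm high, and this point lies at pot x = -32 mm; raised, the outer face looks to the back of the pot (away from the panel)
- lid_inside: Aluminium inner pan of the lid, 100 by 148 mm, covering the lid's inner side (the side that faces the wells when shut). Its origin is on the hinge line. Not to be pressed or pinched
- rocker (a joint): Rocker switch angle, rad: 0 = on (upper half pushed in, lower half standing out), 0.4 = off (lower half pushed in as far as it goes). It is stiff and stays where it is left, without a spring, so it must be pressed right down. Starts at 0
- rocker_low (a point): Where to press for off: on the lower (front) half of the rocker's face, 10 mm down the slope from the pivot. Black paddle 30 mm long (up the slope) by 20 wide, 7 mm out of the panel at mid-length (this point 9 mm while on), in a 2 mm high frame, pivot across its middle. Takes about 3 N; this point sinks about 4 mm along the panel's normal; pressing straight down works too
- torch: Standing gas torch, 155 mm tall on a 68 mm round foot; origin under the foot. Bystander
- planter: White tooth-shaped plant pot with a small plant, 64 mm wide, 140 mm tall; origin on the bench under its middle. Bystander
- cast: Yellow stone cast of a lower jaw, 62 by 64 mm, 36 mm high, teeth up; origin under its middle. Bystander
- wax_knife: Wax knife lying flat, 172 mm long, wooden handle and steel blade, 14 mm high; origin under its middle. Bystander

How it is judged:
At the end, for the whole second after the job is handed in: The lid is fully shut (within 0.05 rad), the rocker is over in its off position (past 0.3 of 0.4 rad), the pot stands level and at rest within 30 mm of where it stood, and torch, planter, cast and wax knife are within 20 mm of where they were (value of joint lid below 0.05 rad and value of joint rocker above 0.3 rad and angle between pot's own z axis and vertical below 0.05 rad and distance of pot from where it was at the start of the episode below 0.03 m and linear speed of pot below 0.01 m/s and distance of each of torch, planter, cast, wax_knife from where it was at the start of the episode below 0.02 m); the robot touches nothing.
It fails at once if the lid was slammed (faster than 3 rad/s over its last 0.3 rad) (value of joint lid below 0.3 rad and velocity of joint lid below -3 rad/s).
It fails at once if the lid was pinched or pressed on its inside (over 2 N) (contact force between the fingers and lid_inside above 2 N).
It fails at once if the pot was lifted (over 12 mm) or tipped (over 0.15 rad) (height (world z) of pot above 0.012 m or angle between pot's own z axis and vertical above 0.15 rad).
It fails at once if the pot was shoved more than 40 mm (distance of pot from where it was at the start of the episode above 0.04 m).
It fails at once if a thing beside the pot was moved, knocked over or picked up (over 30 mm or tilted over 0.5 rad) (distance of any of torch, planter, cast, wax_knife from where it was at the start of the episode above 0.03 m or angle between any of torch, planter's own z axis and vertical above 0.5 rad).
It also fails if it takes over 45 s, if anything falls off the work surface, if the arm or the gripper's body presses on something with over 40 N, if the wrist force passes 120 N, or if a joint passes its speed limit or range.

## Robot

A 6-joint arm with a two-finger parallel gripper is mounted at the origin on the work surface. World frame = base frame: x ahead of the robot, y to its left, z up, the work surface at z = 0. Lengths are in m, angles in rad, forces in N, time in s.
With the tool pointing down it reaches from about 0.35 to 0.975 m from the base axis. Payload 7.1 kg.
Tool frame: the origin (TCP) lies at the very end of the fingers, on their centre line; the grasp point (between the pads) lies 19 mm behind it; z points along the fingers, y is the line along which they close (so a half turn about z gives the same grasp; the last joint's range is limited). The gripper opens to 88 mm and grips with 3 to 60 N. Pads are 20 mm wide; open, the fingers measure 115 mm over their backs; the gripper's body (75 mm by 178 mm) begins 61 mm behind the grasp point.
Start: joints at [-1.349, 0.423, 1.63, -0, 1.089, -0.019], TCP at [0.149, -0.607, 0.223] pointing down, gripper open.
Joint ranges: [-3, 3], [-0.9, 2.11], [0.09, 2.58], [-1.31, 4.45], [0.11, 2.69], [-2.54, 2.54]. Speed limits (rad/s): [2.39, 2.39, 3.01, 3.14, 3.14, 3.14].

## Interface

Orientations are given as a unit quaternion [w, x, y, z].
In Python, from rig import ctrl, vision gives the robot as it stands.
- The arm moves only by the tool send_rows, never from a script. Its argument "steps" is a list of rows, each a list of 7 numbers: the shift along the tool's x, y, z normalised to -1 to 1, where 1 is 100 mm, then the turn, a rotation vector about the tool's x, y, z normalised to -1 to 1, where 1 is 0.5 rad, then the opening, from -1 (shut) to 1 (fully open). In form: [[tx, ty, tz, ax, ay, az, grip], ...]. A call has exactly 10 rows; each row shifts and turns the commanded pose from where the row before left it, along the tool's axes as they then stand; what a row does not reach is not made up. A row lasts 1/12 s, in which the tool goes at most 41.7 mm and 7.16 degrees, less where a joint would pass 70% of its speed; a pose out of reach is approached as far as the arm can. A call with a number of a shift or a turn outside -1 to 1 is refused whole. A call with a gripper value outside its range is refused whole. The fingers move at their own pace and stop on an object; the grip force is fixed at half the most. Time passes only in rows, so rows that do not move let the fingers close, or fill a call up. It gives the time, the measured TCP pose, the force, the opening and the grip force at its end, in the units of the state.
- ctrl.get_obs(): the state, without advancing time (a new reading comes with each control period).
- vision.capture(name): name is "scene" or "top" or "wrist"; returns a dict with "pixels" (480x640x3 uint8, blue, green, red), "camera_matrix" (3x3 intrinsics, pixels), "extrinsics" (4x4, takes a point from camera to world coordinates); the wrist camera has in their place "hand_eye" (4x4, takes a point from camera to tool coordinates, whose origin is the TCP and whose axes are the flange's). Camera axes: x right, y up, looking along -z (the intrinsics and any distortion apply to the point x, -y, -z); pixel columns grow to the right and rows downward; lengths in m; the calibration is good to about 2 mm. A picture is of the moment at which its call begins: read the wrist's pose just before it. There is no depth.
- ctrl.close_job(): hands the job in; it is judged then, once.
The state is a dict: "time": time; "joints": joint angles; "qvel": joint speeds; "tau": joint torques, N m; "tool_pos": TCP position; "orientation": TCP orientation; "ft_force": force on the tool from outside, world axes, zero at the start; "torque": the same for the moment, N m; "width": finger opening in m; "grasp_force": force on a finger pad.
Only numpy, scipy, OpenCV 4.12 (cv2) and the standard library are available. Lean on these libraries where they do the work, as an engineer would, in place of code of your own. Each camera call takes 0.05 s, during which the arm holds its last target. There are 200 camera calls.

## Working session

There is one attempt and no reset: what is moved stays moved. The work goes in short steps, Python scripts to look and compute and a tool call to move; the robot and the scene stay as the last step left them, time stands still between calls to the robot, and variables do not carry over. Pictures are saved under pics/ and viewed, at most 10 in all, crops included, and the job is handed in when it is done.

Besides the shell and the picture viewer there is one more tool, called after "Request:" as name(argument=value, ...), one argument or row to a line, values as JSON. send_rows: Moves the arm, as the interface text tells. Scaled input: -1 to 1 covers 100 mm each way for a shift and 0.5 rad each way for a turn. Its arguments: {"type":"object","properties":{"steps":{"type":"array","items":{"type":"array","items":{"type":"number"}}}},"required":["steps"]}

```bash
mkdir -p pics
python3 - <<'E'
from rig import ctrl, vision
import cv2,numpy as np
np.set_printoptions(precision=4,suppress=True)
o=ctrl.get_obs();print(o)
for n in("scene","top"):
    d=vision.capture(n);cv2.imwrite(f"pics/{n}0.png",d["pixels"]);print(n,d["camera_matrix"],d["extrinsics"],[k for k in d])
    np.savez(f"{n}.npz",K=d["camera_matrix"],E=d["extrinsics"])
E
```

```text
{'time': 0.0, 'joints': array([-1.349 ,  0.4238,  1.6307, -0.    ,  1.0886, -0.019 ]), 'qvel': array([ 0.002 , -0.    ,  0.001 , -0.0003, -0.0007, -0.0009]), 'tau': array([ -0.0003, -54.4622, -27.3668,   0.0642,   0.0227,  -0.0001]), 'tool_pos': array([ 0.1489, -0.6064,  0.2219]), 'orientation': array([-0.0007,  0.9928,  0.1201, -0.0001]), 'ft_force': array([-0.4394,  0.7354, -0.6149]), 'torque': array([-0.0375,  0.0072, -0.0241]), 'grasp_force': 0.0, 'width': 0.08825092870760724}
scene [[478.5457   0.     317.1284]
 [  0.     478.5457 237.595 ]
 [  0.       0.       1.    ]] [[ 0.2846 -0.7127  0.6411  1.0068]
 [ 0.9586  0.2214 -0.1793 -0.0933]
 [-0.0142  0.6656  0.7462  0.6313]
 [ 0.      0.      0.      1.    ]] ['pixels', 'camera_matrix', 'extrinsics']
top [[546.7756   0.     322.7502]
 [  0.     546.7756 245.0841]
 [  0.       0.       1.    ]] [[-0.0261  0.9967 -0.0764  0.4343]
 [-0.9996 -0.027  -0.0108  0.0302]
 [-0.0128  0.0761  0.997   1.0006]
 [ 0.      0.      0.      1.    ]] ['pixels', 'camera_matrix', 'extrinsics']
```

View pics/scene0.png

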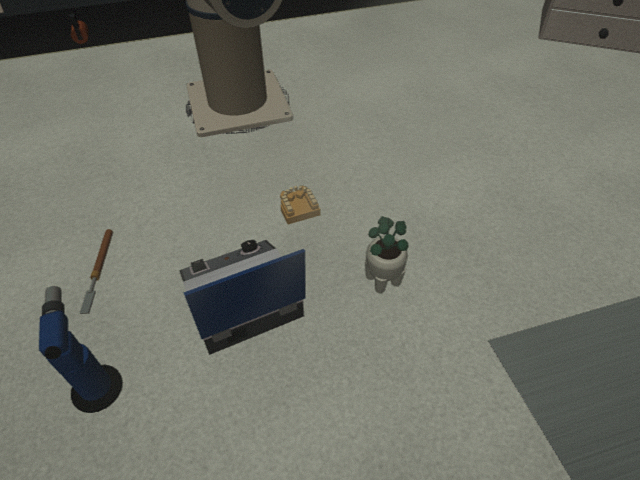

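View pics/top0.png

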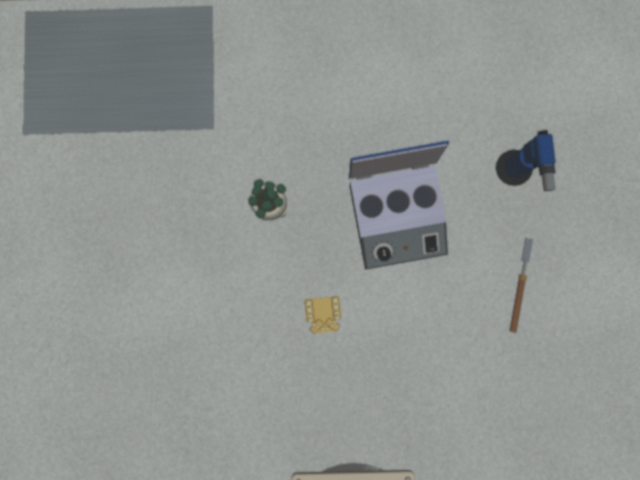

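The scene view shows the raised lid at (245,290), the torch at (75,350), the planter at (387,255), the cast at (300,205) and the knife at (97,270). In the top view the pot is centred near (400,205) with the rocker near (431,243). I'll enlarge both to get precise pixel positions.

Run:
```python
import cv2
t=cv2.imread("pics/top0.png")[130:275,340:460];cv2.imwrite("pics/topc.png",cv2.convertScaleAbs(cv2.resize(t,None,fx=4,fy=4,interpolation=2),alpha=1.3))
t=cv2.imread("pics/scene0.png")[230:360,170:320];cv2.imwrite("pics/scenec.png",cv2.convertScaleAbs(cv2.resize(t,None,fx=4,fy=4,interpolation=2),alpha=1.6))
```

```text
(no output)
```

View pics/topc.png

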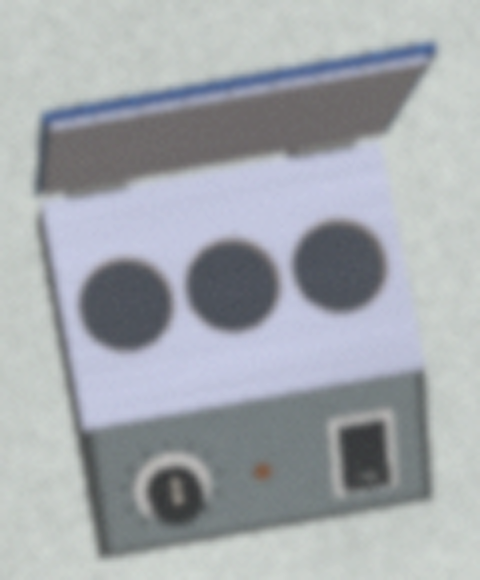

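View pics/scenec.png

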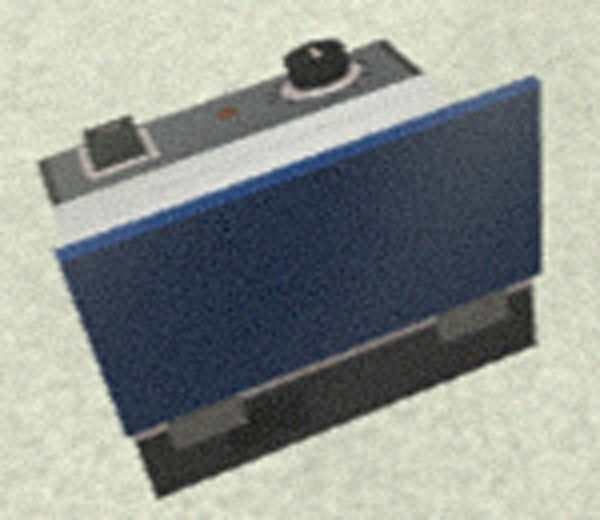

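The top crop shows the panel's front corners at crop (102,555) and (430,497), the crease at (85,430)–(424,372), and the lid's free edge at (45,114)–(436,43). In the scene crop the outer free edge runs (62,262)–(540,88) and the rocker is at (115,145). I'll fit the pot pose and lid angle to these points.

```bash
cat > fit.py <<'E'
import numpy as np
from scipy.optimize import least_squares
C={n:dict(np.load(n+".npz")) for n in("top","scene")}
def proj(n,P):
    E=C[n]["E"];q=(np.asarray(P)-E[:3,3])@E[:3,:3];q=q*[1,-1,-1];u=q@C[n]["K"].T;return u[:,:2]/u[:,2:]
def ray(n,px,z):
    E=C[n]["E"];d=np.linalg.inv(C[n]["K"])@[px[0],px[1],1];d=E[:3,:3]@(d*[1,-1,-1]);o=E[:3,3];return o+d*(z-o[2])/d[2]
def W(p,L):
    c,s=np.cos(p[2]),np.sin(p[2]);L=np.atleast_2d(L);return np.c_[p[0]+c*L[:,0]-s*L[:,1],p[1]+s*L[:,0]+c*L[:,1],L[:,2]]
def edge(a,y):
    return [.079-.111*np.cos(a)+.004*np.sin(a),y,.063+.111*np.sin(a)+.004*np.cos(a)]
E
python3 - <<'E'
from fit import *
np.set_printoptions(precision=4,suppress=True)
t=lambda u,v:(340+u/4-.4,130+v/4-.4); s=lambda u,v:(170+u/4-.4,230+v/4-.4)
obs=[("top",t(102,555)),("top",t(430,497)),("top",t(85,430)),("top",t(424,372)),("top",t(45,114)),("top",t(436,43)),("scene",s(62,262)),("scene",s(540,88)),("scene",s(130,436)),("scene",s(540,276))]
def pts(p):
    a=p[3];base=lambda y:[.079+.004*np.sin(a),y,.063+.004*np.cos(a)]
    return W(p,[[-.08,.075,.024],[-.08,-.075,.024],[-.025,.075,.06],[-.025,-.075,.06],edge(a,.077),edge(a,-.077),edge(a,-.077),edge(a,.077),base(-.077),base(.077)])
def res(p):
    P=pts(p);return np.concatenate([proj(n,P[i:i+1])[0]-u for i,(n,u) in enumerate(obs)])
r=least_squares(res,[.5,-.1,0,1.7],loss="soft_l1");p=r.x;print(p,res(p).reshape(-1,2))
np.save("p.npy",p)
n=np.array([-np.sin(np.radians(32)),0,np.cos(np.radians(32))])
# panel line: x=-25,z=60 slope down ; check rocker by ray on its frame centre
print("rocker ray top",ray("top",t(363,455),.05),"scene",ray("scene",s(115,145),.05))
print("edge",W(p,[edge(p[3],0)]),"hinge",W(p,[[.079,0,.063]]))
print("bystanders torch",ray("top",(514,168),0.01),"head",ray("top",(547,160),.14),"planter",ray("top",(268,199),.08),"cast",ray("top",(323,315),.03),"knife",ray("top",(521,285),.01))
E
```

```text
[ 0.5543 -0.0947  0.1516  1.6243] [[-0.5429  0.9144]
 [ 0.209   0.5148]
 [-0.7899  0.1158]
 [-0.0123 -0.7792]
 [-1.4952 -0.1158]
 [-0.502  -0.1272]
 [-1.6831  0.3666]
 [-0.3587 -0.42  ]
 [-1.4346  1.0671]
 [ 0.5977 -0.3612]]
rocker ray top [ 0.5051 -0.1467  0.05  ] scene [ 0.5089 -0.1466  0.05  ]
edge [[ 0.6422 -0.0813  0.1736]] hinge [[ 0.6324 -0.0828  0.063 ]]
bystanders torch [ 0.6421 -0.3124  0.01  ] head [ 0.6262 -0.3203  0.14  ] planter [0.586  0.1312 0.08  ] cast [0.3851 0.0435 0.03  ] knife [ 0.4286 -0.3137  0.01  ]
```

Request:
send_rows(
  steps=[
    [0,0,0,0,0,0.178,-1],
    [0.1,-0.1,0,0,0,0,-1],
    [0.2,-0.2,0,0,0,0,-1],
    [0.2,-0.2,0,0,0,0,-1],
    [0.2,-0.2,0,0,0,0,-1],
    [0.2,-0.2,0,0,0,0,-1],
    [0.2,-0.2,0,0,0,0,-1],
    [0.2,-0.2,0,0,0,0,-1],
    [0.2,-0.2,0,0,0,0,-1],
    [0.2,-0.2,0,0,0,0,-1],
  ],
)

```text
time: 0.93
tool_pos: [0.292, -0.4109, 0.2225]
orientation: [-0.0, 0.997, 0.077, -0.0]
ft_force: [-0.8, 0.6, -0.5]
width: 0.0246
grasp_force: 0.0
```

Request:
send_rows(
  steps=[
    [0.2,-0.2,0,0,0,0,-1],
    [0.2,-0.2,0,0,0,0,-1],
    [0.2,-0.2,0,0,0,0,-1],
    [0.2,-0.2,0,0,0,0,-1],
    [0.2,-0.2,0,0,0,0,-1],
    [0.2,-0.2,0,0,0,0,-1],
    [0.2,-0.2,0.1,0,0,0,-1],
    [0.2,-0.2,0.2,0,0,0,-1],
    [0.1,-0.1,0.2,0,0,0,-1],
    [0,0,0.2,0,0,0,-1],
  ],
)

```text
time: 1.77
tool_pos: [0.4349, -0.2165, 0.1521]
orientation: [-0.0, 0.997, 0.079, 0.001]
ft_force: [0.1, 0.5, 0.2]
width: 0.0007
grasp_force: 0.0
```

```bash
cat > st.py <<'E'
from fit import *
from rig import ctrl
from scipy.spatial.transform import Rotation as R
np.set_printoptions(precision=4,suppress=True)
p=np.load("p.npy");o=ctrl.get_obs();d=o["tool_pos"]-[p[0],p[1],0]
q=o["orientation"];T=R.from_quat([*q[1:],q[0]])
print("t",o["time"],"pot xyz",(R.from_euler("z",-p[2]).apply(d)),"axes in pot (rotvec err, tool)",(R.from_euler("z",p[2])*R.from_euler("x",np.pi)).inv().__mul__(T).as_rotvec(),"F",o["ft_force"],"w",o["width"])
E
python3 st.py
```

```text
t 1.7667 pot xyz [-0.1364 -0.1024  0.1521] axes in pot (rotvec err, tool) [ 0.      0.001  -0.0057] F [0.1175 0.4849 0.2267] w 0.0007353203586910203
```

Request:
send_rows(
  steps=[
    [0.16,-0.145,0,0,0,0,-1],
    [0.16,-0.145,0,0,0,0,-1],
    [0.16,-0.145,0,0,0,0,-1],
    [0.16,-0.145,0,0,0,0,-1],
    [0,0,0.2,0,0,0,-1],
    [0,0,0.2,0,0,0,-1],
    [0,0,0.2,0,0,0,-1],
    [0,0,0.2,0,0,0,-1],
    [0,0,0,0,0,0,-1],
    [0,0,0,0,0,0,-1],
  ],
)

```text
time: 2.6
tool_pos: [0.4871, -0.1515, 0.0721]
orientation: [-0.001, 0.997, 0.077, -0.001]
ft_force: [0.0, 0.4, -0.0]
width: 0.0006
grasp_force: 0.0
```

```bash
python3 st.py
python3 - <<'E'
from rig import vision
import cv2
d=vision.capture("scene")["pixels"][180:360,150:330];cv2.imwrite("pics/s1.png",cv2.convertScaleAbs(cv2.resize(d,None,fx=3.3,fy=3.3,interpolation=2),alpha=1.6))
E
```

```text
t 2.6 pot xyz [-0.075  -0.046   0.0721] axes in pot (rotvec err, tool) [ 0.0015 -0.0026 -0.002 ] F [ 0.0103  0.4152 -0.0182] w 0.0005729877066003203
```

View pics/s1.png

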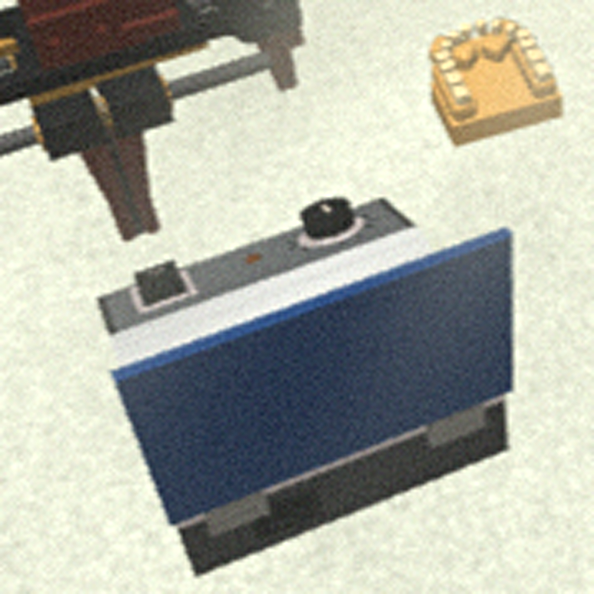

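The closed fingertips, at crop (140,235), line up in y with the rocker at (165,285). They are in front of it and still above it. I'll press down slowly.

Request:
send_rows(
  steps=[
    [0.02,0,0.1,0,0,0,-1],
    [0.01,0,0.1,0,0,0,-1],
    [0,0,0.03,0,0,0,-1],
    [0,0,0.02,0,0,0,-1],
    [0,0,0.02,0,0,0,-1],
    [0,0,0.01,0,0,0,-1],
    [0,0,0.01,0,0,0,-1],
    [0,0,0,0,0,0,-1],
    [0,0,0,0,0,0,-1],
    [0,0,0,0,0,0,-1],
  ],
)

```text
time: 3.48
tool_pos: [0.4911, -0.152, 0.0439]
orientation: [0.0, 0.997, 0.076, 0.0]
ft_force: [-0.9, 1.0, 3.2]
width: 0.0007
grasp_force: 2.1
```

```bash
python3 st.py
```

```text
t 3.4833 pot xyz [-0.0711 -0.0471  0.0439] axes in pot (rotvec err, tool) [-0.      0.     -0.0002] F [-0.871   1.0037  3.2331] w 0.0006645438592947732
```

Contact is about 3 N, as expected. I'll keep pressing in small steps.

Request:
send_rows(
  steps=[
    [0,0,0.01,0,0,0,-1],
    [0,0,0.01,0,0,0,-1],
    [0,0,0.01,0,0,0,-1],
    [0,0,0.01,0,0,0,-1],
    [0,0,0,0,0,0,-1],
    [0,0,0,0,0,0,-1],
    [0,0,0,0,0,0,-1],
    [0,0,0,0,0,0,-1],
    [0,0,0,0,0,0,-1],
    [0,0,0,0,0,0,-1],
  ],
)

```text
time: 4.32
tool_pos: [0.4911, -0.1521, 0.0412]
orientation: [0.0, 0.997, 0.076, 0.0]
ft_force: [-7.9, 0.6, 23.3]
width: 0.0006
grasp_force: 11.1
```

Request:
send_rows(
  steps=[
    [0,0,0.01,0,0,0,-1],
    [0,0,0.01,0,0,0,-1],
    [0,0,0,0,0,0,-1],
    [0,0,0,0,0,0,-1],
    [0,0,0,0,0,0,-1],
    [0,0,0,0,0,0,-1],
    [0,0,0,0,0,0,-1],
    [0,0,0,0,0,0,-1],
    [0,0,0,0,0,0,-1],
    [0,0,0,0,0,0,-1],
  ],
)

```text
time: 5.15
tool_pos: [0.4913, -0.1521, 0.0407]
orientation: [0.0, 0.997, 0.076, 0.0]
ft_force: [-13.0, 3.4, 42.3]
width: 0.0005
grasp_force: 20.1
```

Request:
send_rows(
  steps=[
    [0,0,-0.05,0,0,0,-1],
    [0,0,-0.15,0,0,0,-1],
    [0,0,-0.25,0,0,0,-1],
    [0,0,-0.3,0,0,0,-1],
    [0,0,-0.3,0,0,0,-1],
    [0,0,-0.3,0,0,0,-1],
    [0,0,-0.3,0,0,0,-1],
    [0,0,-0.2,0,0,0,-1],
    [0,0,0,0,0,0,-1],
    [0,0,0,0,0,0,-1],
  ],
)

```text
time: 5.98
tool_pos: [0.4918, -0.1522, 0.2235]
orientation: [0.001, 0.997, 0.076, 0.001]
ft_force: [-0.5, -0.1, -0.5]
width: 0.0005
grasp_force: 0.0
```

```bash
python3 st.py
python3 - <<'E'
from rig import vision
import cv2,numpy as np
a=vision.capture("scene")["pixels"][230:360,170:320];b=vision.capture("top")["pixels"][130:275,340:460]
f=lambda d:cv2.convertScaleAbs(cv2.resize(d,(400,400),interpolation=2),alpha=1.5)
cv2.imwrite("pics/s2.png",np.hstack([f(a),f(b)]))
E
```

```text
t 5.9833 pot xyz [-0.0704 -0.0474  0.2235] axes in pot (rotvec err, tool) [-0.0013  0.0025 -0.0003] F [-0.5239 -0.0727 -0.5055] w 0.00048049151513124863
```

View pics/s2.png

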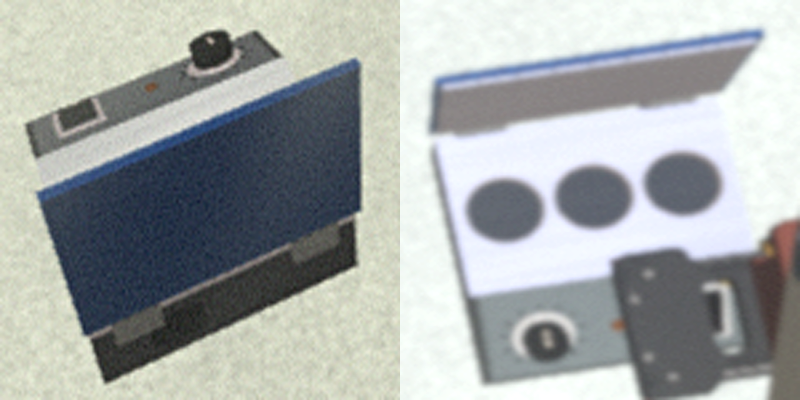

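The rocker's lower half, at (80,115) in the left view, no longer stands out above its frame, and the pot hasn't moved. Next I'll go over the lid and down behind it.

Request:
send_rows(
  steps=[
    [0.1,-0.05,0,0,0,0,-1],
    [0.25,-0.05,0,0,0,0,-1],
    [0.25,-0.05,0,0,0,0,-1],
    [0.25,-0.05,0,0,0,0,-1],
    [0.25,-0.05,0,0,0,0,-1],
    [0.25,-0.05,0,0,0,0,-1],
    [0.25,-0.05,0,0,0,0,-1],
    [0.25,-0.05,0,0,0,0,-1],
    [0.1,-0.07,0,0,0,0,-1],
    [0,0,0,0,0,0,-1],
  ],
)

```text
time: 6.92
tool_pos: [0.6781, -0.0739, 0.2206]
orientation: [-0.0, 0.997, 0.077, -0.001]
ft_force: [0.2, -0.5, -0.3]
width: 0.0007
grasp_force: 0.0
```

Request:
send_rows(
  steps=[
    [0,0,0.1,0,0,0,-1],
    [0,0,0.15,0,0,0,-1],
    [0,0,0.15,0,0,0,-1],
    [0,0,0.15,0,0,0,-1],
    [0,0,0.1,0,0,0,-1],
    [0,0,0,0,0,0,-1],
    [-0.05,0,0,0,0,0,-1],
    [-0.05,0,0,0,0,0,-1],
    [0,0,0,0,0,0,-1],
    [0,0,0,0,0,0,-1],
  ],
)

```text
time: 7.75
tool_pos: [0.6671, -0.0778, 0.1588]
orientation: [0.0, 0.997, 0.076, 0.001]
ft_force: [0.3, 1.0, 0.4]
width: 0.0003
grasp_force: 0.0
```

```bash
python3 st.py
python3 - <<'E'
import numpy as np
r=.095
for a in np.arange(1.6,-.01,-.1):
    cx=.079-r*np.cos(a)+.004*np.sin(a);cz=.063+r*np.sin(a)+.004*np.cos(a);print(round(a,2),"tcp x %.4f z %.4f"%(cx+.010,cz))
E
```

```text
t 7.75 pot xyz [ 0.114  -0.0003  0.1588] axes in pot (rotvec err, tool) [-0.0004  0.0014  0.0001] F [0.2668 0.9736 0.4488] w 0.0003421407955472701
1.6 tcp x 0.0958 z 0.1578
1.5 tcp x 0.0863 z 0.1580
1.4 tcp x 0.0768 z 0.1573
1.3 tcp x 0.0674 z 0.1556
1.2 tcp x 0.0583 z 0.1530
1.1 tcp x 0.0495 z 0.1495
1.0 tcp x 0.0410 z 0.1451
0.9 tcp x 0.0331 z 0.1399
0.8 tcp x 0.0257 z 0.1339
0.7 tcp x 0.0189 z 0.1273
0.6 tcp x 0.0129 z 0.1199
0.5 tcp x 0.0075 z 0.1121
0.4 tcp x 0.0031 z 0.1037
0.3 tcp x -0.0006 z 0.0949
0.2 tcp x -0.0033 z 0.0858
0.1 tcp x -0.0051 z 0.0765
-0.0 tcp x -0.0060 z 0.0670
```

Request:
send_rows(
  steps=[
    [-0.07,0,0,0,0,0,-1],
    [-0.07,0,0,0,0,0,-1],
    [-0.07,0,0,0,0,0,-1],
    [-0.07,0,0.01,0,0,0,-1],
    [-0.05,0,0.01,0,0,0,-1],
    [-0.05,0,0.01,0,0,0,-1],
    [-0.05,0,0.01,0,0,0,-1],
    [-0.05,0,0.01,0,0,0,-1],
    [0,0,0,0,0,0,-1],
    [0,0,0,0,0,0,-1],
  ],
)

```text
time: 8.58
tool_pos: [0.6189, -0.0849, 0.1524]
orientation: [-0.0, 0.997, 0.076, -0.001]
ft_force: [-0.4, 0.3, 0.8]
width: 0.0001
grasp_force: 0.0
```

```bash
python3 st.py
```

```text
t 8.5833 pot xyz [ 0.0654 -0.      0.1524] axes in pot (rotvec err, tool) [ 0.0003 -0.001  -0.0001] F [-0.4387  0.3151  0.8493] w 0.0001327152785008972
```

Request:
send_rows(
  steps=[
    [-0.05,0,0.01,0,0,0,-1],
    [-0.05,0,0.01,0,0,0,-1],
    [-0.06,0,0.01,0,0,0,-1],
    [-0.04,0,0.02,0,0,0,-1],
    [-0.045,0,0.024,0,0,0,-1],
    [-0.04,0,0.026,0,0,0,-1],
    [-0.04,0,0.026,0,0,0,-1],
    [-0.037,0,0.03,0,0,0,-1],
    [-0.037,0,0.03,0,0,0,-1],
    [0,0,0,0,0,0,-1],
  ],
)

```text
time: 9.42
tool_pos: [0.5787, -0.0908, 0.1332]
orientation: [-0.0, 0.997, 0.076, -0.001]
ft_force: [0.1, 0.4, -0.2]
width: 0.0006
grasp_force: 0.0
```

```bash
python3 st.py
python3 - <<'E'
from rig import vision
import cv2,numpy as np
a=vision.capture("scene")["pixels"][180:360,140:340];b=vision.capture("top")["pixels"][120:300,320:520]
f=lambda d:cv2.convertScaleAbs(cv2.resize(d,(400,360),interpolation=2),alpha=1.5)
cv2.imwrite("pics/s3.png",np.hstack([f(a),f(b)]))
E
```

```text
t 9.4167 pot xyz [0.0248 0.0002 0.1332] axes in pot (rotvec err, tool) [ 0.0005 -0.0019 -0.0002] F [ 0.062   0.4305 -0.1594] w 0.0005572323881294428
```

View pics/s3.png

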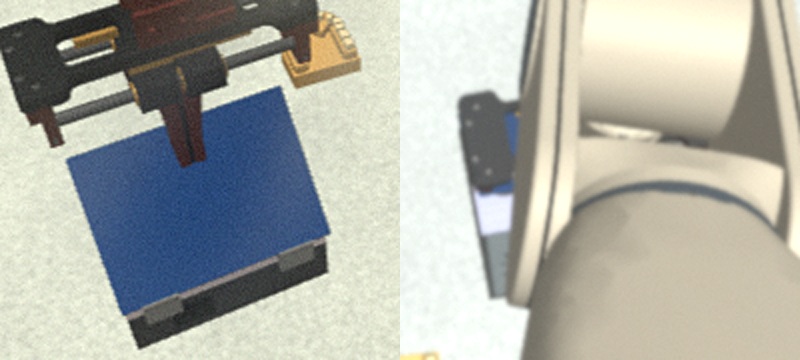

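The lid is part-way down, with the fingertips at (190,160) on its outer blue face. The pot hasn't visibly moved, so I'll carry on.

Request:
send_rows(
  steps=[
    [-0.03,0,0.03,0,0,0,-1],
    [-0.03,0,0.03,0,0,0,-1],
    [-0.03,0,0.037,0,0,0,-1],
    [-0.03,0,0.037,0,0,0,-1],
    [-0.027,0,0.039,0,0,0,-1],
    [-0.027,0,0.039,0,0,0,-1],
    [-0.022,0,0.042,0,0,0,-1],
    [-0.022,0,0.042,0,0,0,-1],
    [-0.018,0,0.044,0,0,0,-1],
    [-0.018,0,0.044,0,0,0,-1],
  ],
)

```text
time: 10.35
tool_pos: [0.5547, -0.0947, 0.0952]
orientation: [-0.0, 0.997, 0.076, -0.0]
ft_force: [0.0, 0.5, 0.0]
width: 0.0003
grasp_force: 0.2
```

Request:
send_rows(
  steps=[
    [-0.014,0,0.03,0,0,0,-1],
    [-0.013,0,0.03,0,0,0,-1],
    [-0.01,0,0.03,0,0,0,-1],
    [-0.01,0,0.03,0,0,0,-1],
    [-0.005,0,0.03,0,0,0,-1],
    [-0.005,0,0.03,0,0,0,-1],
    [0,0,0.03,0,0,0,-1],
    [0,0,0.02,0,0,0,-1],
    [0,0,0.02,0,0,0,-1],
    [0,0,0.02,0,0,0,-1],
  ],
)

```text
time: 11.18
tool_pos: [0.5493, -0.0955, 0.0684]
orientation: [-0.0, 0.997, 0.076, -0.0]
ft_force: [-0.0, -0.4, 1.3]
width: 0.0004
grasp_force: 0.2
```

```bash
python3 st.py
```

```text
t 11.1833 pot xyz [-0.005  -0.      0.0684] axes in pot (rotvec err, tool) [ 0.0001 -0.0002 -0.0003] F [-0.0182 -0.3616  1.2929] w 0.00039419103266342997
```

Nearly shut. I'll press gently until the force rises.

Request:
send_rows(
  steps=[
    [0,0,0.01,0,0,0,-1],
    [0,0,0.01,0,0,0,-1],
    [0,0,0.01,0,0,0,-1],
    [0,0,0,0,0,0,-1],
    [0,0,0,0,0,0,-1],
    [0,0,0,0,0,0,-1],
    [0,0,0,0,0,0,-1],
    [0,0,0,0,0,0,-1],
    [0,0,0,0,0,0,-1],
    [0,0,0,0,0,0,-1],
  ],
)

```text
time: 12.02
tool_pos: [0.5494, -0.0956, 0.0671]
orientation: [0.0, 0.997, 0.076, 0.0]
ft_force: [-5.9, 0.9, 16.3]
width: 0.0001
grasp_force: 7.8
```

It has stopped hard at z = 67.1 mm, against 67 mm expected, so it's shut. I'll retreat and check.

Request:
send_rows(
  steps=[
    [0,0,-0.03,0,0,0,-1],
    [0,0,-0.1,0,0,0,-1],
    [0,0,-0.2,0,0,0,-1],
    [0,0,-0.3,0,0,0,-1],
    [0,0,-0.3,0,0,0,-1],
    [0,0,-0.3,0,0,0,-1],
    [0,0,-0.3,0,0,0,-1],
    [-0.1,0.1,0,0,0,0,-1],
    [-0.2,0.2,0,0,0,0,-1],
    [-0.2,0.2,0,0,0,0,-1],
  ],
)

```text
time: 12.85
tool_pos: [0.5073, -0.1528, 0.2195]
orientation: [0.0, 0.997, 0.077, 0.001]
ft_force: [1.1, -0.2, 0.5]
width: 0.0004
grasp_force: 0.0
```

Request:
send_rows(
  steps=[
    [-0.2,0.25,0,0,0,0,-1],
    [-0.2,0.25,0,0,0,0,-1],
    [-0.2,0.25,0,0,0,0,-1],
    [-0.2,0.25,0,0,0,0,-1],
    [-0.2,0.25,0,0,0,0,-1],
    [-0.2,0.25,0,0,0,0,-1],
    [-0.2,0.25,0,0,0,0,-1],
    [-0.2,0.25,0,0,0,0,-1],
    [0,0,0,0,0,0,-1],
    [0,0,0,0,0,0,-1],
  ],
)

```text
time: 13.68
tool_pos: [0.3785, -0.3754, 0.2185]
orientation: [-0.0, 0.997, 0.074, -0.0]
ft_force: [-0.4, 0.4, -0.4]
width: 0.0006
grasp_force: 0.0
```

Run:
```python
from rig import vision
import cv2,numpy as np
from fit import *
A=vision.capture("scene")["pixels"];B=vision.capture("top")["pixels"]
p=np.load("p.npy")
for im,n in((A,"scene"),(B,"top")):
    q=proj(n,W(p,[edge(0,.077),edge(0,-.077),[-.08,.075,.024],[-.08,-.075,.024]]));print(n,q)
a=A[200:350,165:315];b=B[150:290,330:470]
f=lambda d:cv2.convertScaleAbs(cv2.resize(d,(400,400),interpolation=2),alpha=1.5)
cv2.imwrite("pics/s4.png",np.hstack([f(a),f(b)]));cv2.imwrite("pics/s4t.png",B)
for n,D in(("scene",A),("top",B)):
    o=cv2.imread(f"pics/{n}0.png");m=(cv2.absdiff(o,D).max(2)>50).astype("uint8")
    _,_,s,_=cv2.connectedComponentsWithStats(cv2.morphologyEx(m,cv2.MORPH_OPEN,np.ones((2,2))));print(n,[list(x) for x in s[1:] if x[4]>8])
```

```text
scene [[275.01796575 241.92487417]
 [178.51036966 276.11041726]
 [265.40715727 239.86876879]
 [178.4237873  270.38946314]]
top [[359.88007594 241.06050837]
 [448.39351151 225.12748099]
 [364.55712831 269.2644062 ]
 [447.30896907 254.36476308]]
scene [[np.int32(0), np.int32(57), np.int32(34), np.int32(48), np.int32(1100)], [np.int32(0), np.int32(147), np.int32(4), np.int32(15), np.int32(52)], [np.int32(182), np.int32(244), np.int32(101), np.int32(48), np.int32(1072)], [np.int32(285), np.int32(250), np.int32(21), np.int32(44), np.int32(500)], [np.int32(249), np.int32(252), np.int32(7), np.int32(3), np.int32(14)], [np.int32(192), np.int32(260), np.int32(12), np.int32(6), np.int32(34)], [np.int32(302), np.int32(297), np.int32(4), np.int32(3), np.int32(10)], [np.int32(285), np.int32(300), np.int32(13), np.int32(6), np.int32(30)], [np.int32(237), np.int32(323), np.int32(5), np.int32(3), np.int32(10)], [np.int32(223), np.int32(326), np.int32(8), np.int32(5), np.int32(22)], [np.int32(212), np.int32(329), np.int32(10), np.int32(5), np.int32(26)]]
top [[np.int32(350), np.int32(142), np.int32(100), np.int32(36), np.int32(1618)], [np.int32(351), np.int32(165), np.int32(98), np.int32(74), np.int32(4217)], [np.int32(586), np.int32(301), np.int32(54), np.int32(65), np.int32(2586)]]
```

View pics/s4.png

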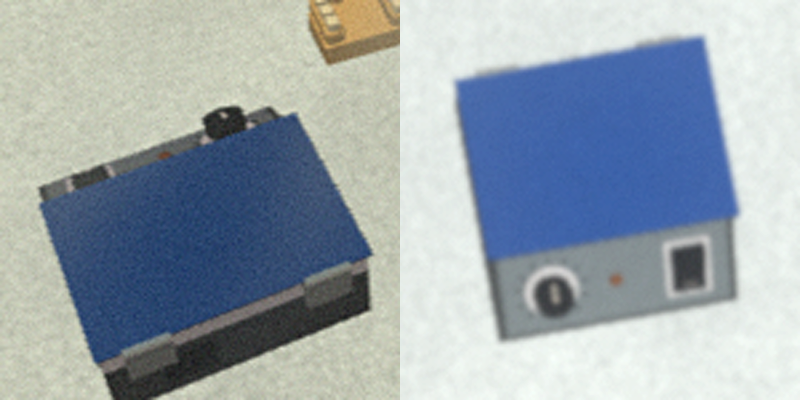

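The free edge sits at the predicted shut position: about 1 px off in both views once the fit's own residual is taken out, where 0.05 rad would show as about 3 px. The pot corners are unchanged. The change masks show nothing near the torch, planter, cast or knife. The rocker lies in its frame and bottomed out hard under 42 N. I'll hand it in.

```bash
python3 -c "
from rig import ctrl
print(ctrl.close_job())"
```

```text
the job is handed in; nothing more can be done
None
```

The wax pot is shut down and the job handed in: the lid was pushed fully shut slowly from behind, the rocker was pressed to its hard stop at off, and the pot and the things round it show no movement in the camera views; the hand-in returned no verdict.

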